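# Tip the trackballs out of the pail

### The job

Hang the small metal pail by its two side pins in the notches of the tipping stand, still upright, with its three trackballs in it, and let go of it. Then tip it over in the stand by its bottom rim so that all three balls end up in the tray, and leave the emptied pail hanging upright in the notches. Leave the envelopes, power brick and card stack where they are.

Things in the scene. Friction and masses are not known exactly. Their poses are not given: they have to be found in the camera images.
- pail: Small open bare-metal pail with a bail: 85 high, 112 across the mouth, 84 across just above the foot, wall 3, inner floor 12 above its underside, about 0.38 kg without balls (varies). Origin: centre of its underside; z to the mouth, y along the side pins; the same turned half round about z. The bail's arms stand 64 either side of the middle (outer faces at 67).
- pail_foot: The pail's bottom rim: solid foot disc fixed under the pail, 89 mm across, 10 mm high, 1 to 2 mm proud of the wall. Origin and axes as the pail's.
- pail_pins (a point): Middle of the pail on the axis of its two side pins, 58 mm above its underside. The pins, round, 9 mm thick, stick out along the pail's +y and -y, ends 89 mm from the middle. The centre of mass, full or empty, lies below them, so the hung pail swings back bottom down.
- pail_bail (a joint): Angle of the bail about the pin axis (pail's y): 0 = straight up above the mouth, positive = leaning to the pail's +x, limits -1.3 to 1.3 rad. A stiff hinge (about 0.03 N m): it stays where it is put.
- bail_grip (a point): Centre of the bail's wooden grip, 14 mm thick, 52 mm long, along the pail's y, 70 mm from the pin axis.
- stand: Dark steel tipping stand, fixed: two uprights, V notches at the top. Origin on the table under its middle; y along the notch axis, -x side faces out to the right edge of the table, tray at +x. Uprights 72 to 80 mm either side, 44 deep, 160 high. Feet, 6 high, reach 104 in y and 50 in x; low cross bar (10 high) at x = -34. Else only the tray is between the uprights: the hung pail's bottom can be reached from the -x side.
- stand_seat (a point): Where the middle of the pail's pin axis lies when the pins are home in the notches: midway between the uprights, 130 mm above the table; the hung pail's underside is then at 72 mm. Notch sides lean 30 degrees off the vertical and open to about 40 mm at the top.
- tote_handle (a point): Middle of the top of the upright front handle of the open tote (fixed furniture), 165 mm above the table, 92 mm wide along the world y. The pail starts beyond it and further left, behind the white tub and the 0.2 m board that leans behind the tub (tub rim 128 mm high). A pail carried over this point with its underside above 0.19 m clears the handle, the tub, the bystanders and the parts standing in the tote.
- tray: Loose open grey tray, 170 (x) x 128 (y) x 36 high, wall 4, 0.5 kg; origin: centre of its underside, axes along the stand's. It reaches from 10 mm short of the notch axis to 160 beyond it (+x). A pail whose bottom is swung up on the stand's -x side pours into it; the pail's wall flares by 10 degrees, so the balls roll out from about 85 degrees of tilt. The pail swings clear of it.
- ball_0_center (a point): Centre of a loose dark plastic trackball, 34 mm across, 35 g, at first in the pail.
- ball_1_center (a point): Centre of a loose dark plastic trackball, 34 mm across, 35 g, at first in the pail.
- ball_2_center (a point): Centre of a loose dark plastic trackball, 34 mm across, 35 g, at first in the pail.
- envelopes: Bystander, loose: standing bundle of manila envelopes, 59x114x150 mm, origin under its centre, 114 mm side along its y.
- brick: Bystander, loose: black flat power brick, 92x119x31 mm, origin under its centre.
- cards: Bystander, loose: banded stack of plug-in cards, 68x96x22 mm, origin under its centre.
Mind the look-alikes: they are no part of the job. Leave any red look-alike of the part that bears ball_1_center alone.

How it is judged (in metres and radians):
On the way, in this order (a step that is already met when the one before it is completed fails the run):
1. the pail hangs by its pins in the notches, upright and released, with the balls in it (distance between pail_pins and stand_seat below 0.01 m and angle between pail's own z axis and vertical below 0.4 rad and contact force between the fingers and pail below 0.05 N and distance between each of ball_0_center, ball_1_center, ball_2_center and pail_pins below 0.075 m), for 0.2 s.
2. the pail is tipped in the notches by a push on its bottom rim (distance between pail_pins and stand_seat below 0.015 m and angle between pail's own z axis and vertical above 1.2 rad and contact force between the fingers and pail_foot above 0.05 N).
At the end, for the whole second after the job is handed in: All three balls lie in the tray (centres within its outline and less than 60 mm above its underside); the pail hangs with its pins in the notches (pin-axis middle within 10 mm of the seat), within 0.5 rad of upright and hardly swinging (under 0.5 rad/s) (distance between pail_pins and stand_seat below 0.01 m and angle between pail's own z axis and vertical below 0.5 rad and angular speed of pail below 0.5 rad/s and x of ball_0_center in the frame of tray between -0.085 and 0.085 m and y of ball_0_center in the frame of tray between -0.064 and 0.064 m and z of ball_0_center in the frame of tray between 0 and 0.06 m and x of ball_1_center in the frame of tray between -0.085 and 0.085 m and y of ball_1_center in the frame of tray between -0.064 and 0.064 m and z of ball_1_center in the frame of tray between 0 and 0.06 m and x of ball_2_center in the frame of tray between -0.085 and 0.085 m and y of ball_2_center in the frame of tray between -0.064 and 0.064 m and z of ball_2_center in the frame of tray between 0 and 0.06 m); the robot touches nothing.
It fails at once if a bystander (envelopes, brick or cards) is moved by more than 30 mm or the envelopes are knocked over (distance of any of envelopes, brick, cards from where it was at the start of the episode above 0.03 m or angle between envelopes's own z axis and vertical above 0.5 rad).
It also fails if it takes over 67 s, if anything falls off the work surface, if the arm or the gripper's body presses on something with over 40 N, if the wrist force passes 120 N, or if a joint passes its speed limit or range.

### The arm

A 7-joint arm with a two-finger parallel gripper is mounted at the origin on a cart in front of the work surface, level with it; the furniture and walls round the work are solid. World frame = base frame: x ahead of the robot, y to its left, z up, the work surface at z = 0. Lengths are in mm, angles in rad, forces in N, time in s.
With the tool pointing down it reaches from about 400 to 875 mm from the base axis. Payload 6.5 kg.
Tool frame: the origin (TCP) lies midway between the tips of the shut fingers; the grasp point (between the pads) lies 19 mm behind it (bot.grasp_offset is the distance from the TCP to the grasp point, in mm); z points along the fingers, y is the line along which they close (so a half turn about z gives the same grasp; the last joint's range is limited). The gripper opens to 85 mm and grips with 20 to 120 N. Pads are 22 mm wide; open, the fingers measure 114 mm over their backs; the gripper's body (76 mm by 85 mm) begins 54 mm behind the grasp point. The pads swing forward as they close: fully open they stand 13 mm farther back than shut.
Start: joints at [-1.208, 0.536, -0.004, 1.538, 0.003, 1.067, -0.071], TCP at [270.251, 591.147, 231.29] pointing down, gripper open.
Joint ranges: [-2.7, 2.7], [-0.37, 2.16], [-1.27, 1.26], [0.24, 2.4], [-1.31, 4.45], [0.19, 1.91], [-2.76, 2.76]. Speed limits (rad/s): [2.39, 2.39, 3.14, 3.14, 3.14, 3.14, 3.14].

### API

Orientations are given as a unit quaternion [x, y, z, w].
In Python, from cell import get_obs, eyes, order, models, bot gives the robot as it stands. The module is installed in compiled form; this text tells all that it offers.
- The arm moves only by the tool drive_tool, never from a script. Its argument "plan" is a list of rows, each a list of 4 numbers: the shift along the world's x, y, z in cm, then the turn about the world's z in degrees. A call has 1 to 10 rows; each row shifts and turns the commanded pose from where the row before left it; what a row does not reach is not made up. A row lasts 1/8 s, in which the tool goes at most 62.5 mm and 10.7 degrees, less where a joint would pass 70% of its speed; a pose out of reach is approached as far as the arm can. A call with a gripper value outside its range is refused whole. "grip" is the gripper's target within -1 to 1 (shut at 1, half-way at 0, fully open at -1), set as the call begins (left out, the last holds). The fingers move at their own pace and stop on an object; the grip force is fixed at half the most. Time passes only in rows, so rows that do not move let the fingers close. It gives the time, the measured TCP pose, the force, the opening and the grip force at its end, in the units of the state.
- get_obs(): the state, without advancing time (a new reading comes with each control period).
- eyes.read_camera(name): name is "scene" or "top"; returns a dict with "pixels" (480x640x3 uint8, red, green, blue), "z_map" (480x640 float32, mm along the optical axis (not along the pixel's ray), 0 where there is no reading), "fx", "fy", "cx", "cy" (pixels), "T" (4x4, takes a point from camera to world coordinates). Camera axes: x right, y down, z forward; pixel columns grow to the right and rows downward; lengths in mm; the calibration is good to about 2 mm. A picture is of the moment at which its call begins.
- order.close_job(): hands the job in; it is judged then, once.
Trained networks look in the newest picture that a camera, given by its name, has taken for a name from the list of things; names that differ only in an ending like _2 or _b are one class to them, and where a whole thing is asked for, a point or a joint stands for the part that bears it (a point fixed in the world has none). Each returns a list of dicts, best first, with "score" (0 to 1); they miss things now and then, are a little off and sometimes report something else, mostly with a low value. They report only what shows in the picture. A call takes as long as a camera call. They do not tell look-alikes from the thing itself.
- models.look_for(camera, thing): "point" ([x, y, z] in mm, in the coordinates of the camera as it stood for that picture, good to about 4 mm: the middle of the surface that is visible of it).
- models.pinpoint(camera, thing): "point" ([x, y, z] in mm, in the coordinates of the camera as it stood for that picture, good to about 4 mm: a listed point, or the origin of a listed thing).
The state is a dict: "time": time; "q": joint angles; "qvel": joint speeds; "joint_efforts": joint torques, N m; "ee_pos": TCP position; "orientation": TCP orientation; "contact_force": force on the tool from outside, world axes, zero at the start; "ft_torque": the same for the moment, N m; "grip_width": opening from 0.0 (shut) to 1.0 (fully open); "gripper_force": force on a finger pad.
Only numpy, scipy, OpenCV 4.12 (cv2) and the standard library are available. Lean on these libraries where they do the work, as an engineer would, in place of code of your own. Each camera call takes 0.05 s, during which the arm holds its last target. There are 200 camera calls.

## Working session

There is one attempt and no reset: what is moved stays moved. The work goes in short steps, Python scripts to look and compute and a tool call to move; the robot and the scene stay as the last step left them, time stands still between calls to the robot, and variables do not carry over. Pictures are saved under pics/ and viewed, at most 10 in all, crops included, and the job is handed in when it is done.

Besides the shell and the picture viewer there is one more tool, called after ">>>" in YAML: its name, and indented under it one key for each argument. drive_tool: Moves the arm, as the interface text tells. Its arguments: {"type":"object","properties":{"plan":{"type":"array"},"grip":{"type":"number"}},"required":["plan"]}

```bash
mkdir -p pics
cat > h.py <<'E'
import numpy as np, cv2
from cell import get_obs, eyes, order, models, bot
def w(c,p): return (np.array(c["T"])@np.append(p,1))[:3]
def px(c,p):
    q=np.linalg.inv(np.array(c["T"]))@np.append(p,1); return [round(c["fx"]*q[0]/q[2]+c["cx"]),round(c["fy"]*q[1]/q[2]+c["cy"])]
def save(c,n,box=None,s=1):
    im=c["pixels"][...,::-1]
    if box: im=im[box[1]:box[3],box[0]:box[2]]
    cv2.imwrite("pics/"+n+".png",cv2.resize(im,None,fx=s,fy=s))
def pp(name,c,things,f="pinpoint",n=3):
    for t in things:
        for r in getattr(models,f)(name,t)[:n]:
            p=w(c,r["point"]); print(name,f,t,round(r["score"],2),p.round(0),px(c,p))
E
cat > a.py <<'E'
from h import *
print(get_obs()["time"],get_obs()["orientation"])
ims=[]
for n in ["scene","top"]:
    c=eyes.read_camera(n); save(c,n+"0"); print(n,np.array(c["T"]).round(2).tolist())
    pp(n,c,["pail","pail_pins","bail_grip","stand","stand_seat","tote_handle","tray","ball_0_center","envelopes","brick","cards"])
print(get_obs()["time"])
E
python3 a.py
```

```text
0.0 [ 2.12710754e-01  9.77114818e-01 -8.66848062e-04 -1.27764667e-04]
scene [[0.9, 0.34, -0.28, 925.69], [0.44, -0.69, 0.58, -899.29], [0.0, -0.64, -0.77, 1291.5], [0.0, 0.0, 0.0, 1.0]]
scene pinpoint pail 0.65 [635. 128.   0.] [386, 248]
scene pinpoint pail 0.22 [623. 115.  23.] [381, 245]
scene pinpoint pail 0.19 [626. 147.  27.] [387, 236]
scene pinpoint pail_pins 0.72 [636. 128.  59.] [389, 234]
scene pinpoint bail_grip 0.47 [655. 126. 125.] [398, 221]
scene pinpoint stand 0.71 [ 442. -282.   -0.] [249, 339]
scene pinpoint stand_seat 0.55 [ 439. -280.  129.] [244, 308]
scene pinpoint stand_seat 0.17 [ 454. -208.    3.] [268, 317]
scene pinpoint tote_handle 0.64 [512. -95. 169.] [309, 251]
scene pinpoint tray 0.68 [656. 121.  26.] [393, 247]
scene pinpoint tray 0.56 [ 455. -209.    2.] [268, 317]
scene pinpoint tray 0.35 [635. 129.  -2.] [387, 249]
scene pinpoint ball_0_center 0.58 [656. 123.  27.] [394, 246]
scene pinpoint brick 0.95 [458. -23.   1.] [303, 265]
scene pinpoint cards 0.81 [659. 295.  -1.] [416, 211]
top [[0.03, -1.0, 0.09, 404.75], [-1.0, -0.03, -0.03, -3.95], [0.04, -0.09, -1.0, 1098.33], [0.0, 0.0, 0.0, 1.0]]
top pinpoint pail 0.61 [637. 129.   1.] [244, 178]
top pinpoint pail_pins 0.87 [635. 127.  59.] [242, 173]
top pinpoint bail_grip 0.58 [658. 124. 130.] [240, 154]
top pinpoint stand 0.69 [ 441. -280.   -1.] [416, 266]
top pinpoint stand_seat 0.86 [ 442. -283.  133.] [434, 264]
top pinpoint tote_handle 0.97 [507. -89. 165.] [342, 228]
top pinpoint tray 0.84 [ 458. -206.   -1.] [385, 258]
top pinpoint ball_0_center 0.59 [660. 128.  32.] [243, 165]
top pinpoint envelopes 0.71 [ 620. -323.   -2.] [435, 191]
top pinpoint envelopes 0.38 [660. 300.   3.] [171, 165]
top pinpoint brick 0.7 [ 458. -206.   -0.] [385, 258]
top pinpoint brick 0.63 [462. -20.   1.] [306, 254]
top pinpoint cards 0.63 [662. 297.  -4.] [173, 165]
1.2
```

Run:
```python
import cv2,numpy as np
t=cv2.imread("pics/top0.png")
cv2.imwrite("pics/t1.png",cv2.resize(t[100:360,120:520],None,fx=2,fy=2))
```

```text
(no output)
```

View pics/scene0.png

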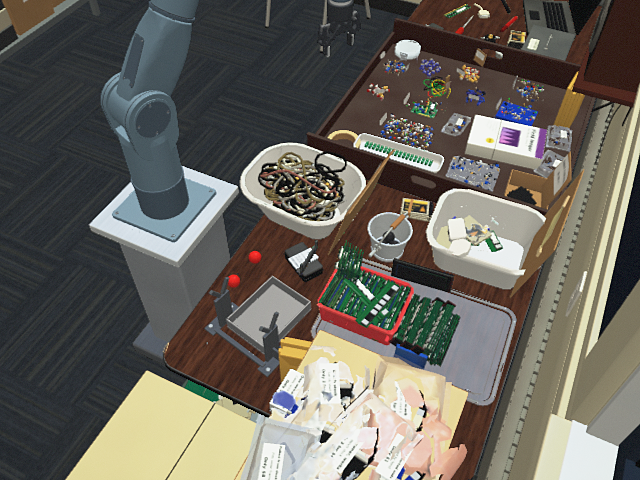

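View pics/t1.png

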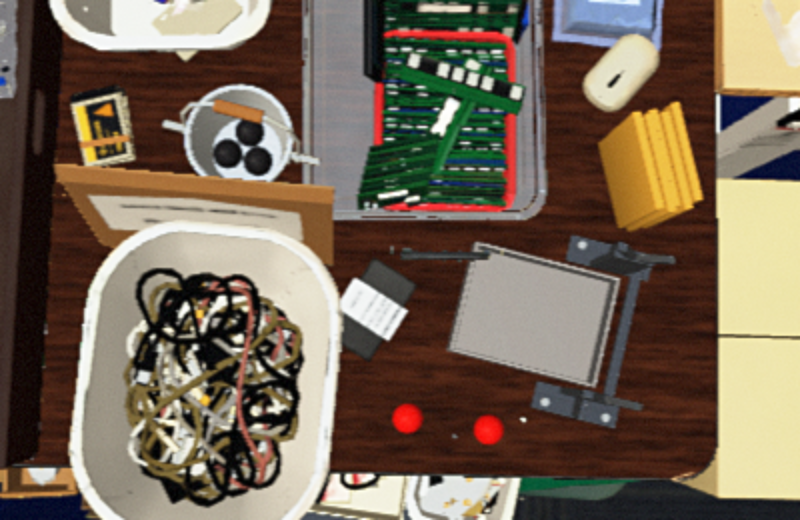

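The scene picture shows the pail with its dark balls at (389,237), the stand at (245,320) with the tray behind it, and the board at (365,205). The red balls at (254,257) and (234,281) are look-alikes; the three dark balls inside the pail, at crop (228,153), (258,161) and (250,131), are the ones meant. Next I'll measure axes and board clearance.

```bash
cat > b.py <<'E'
from h import *
c=eyes.read_camera("top"); T=np.array(c["T"]); z=c["z_map"]
v,u=np.mgrid[:480,:640]
P=np.stack([(u-c["cx"])/c["fx"]*z,(v-c["cy"])/c["fy"]*z,z],-1)@T[:3,:3].T+T[:3,3]
def ray(u,v,h):
    d=T[:3,:3]@[(u-c["cx"])/c["fx"],(v-c["cy"])/c["fy"],1]; return T[:3,3]+d*(h-T[2,3])/d[2]
a,b=ray(202.5,162,58),ray(279,180,58); print("pins",a.round(),b.round(),np.linalg.norm(a-b),np.degrees(np.arctan2(*(b-a)[[1,0]])),(a+b)/2)
a,b=ray(227,151,124),ray(251,161,124); print("grip",a.round(),b.round(),np.degrees(np.arctan2(*(b-a)[[1,0]])),(a+b)/2)
m=(z>0)&(P[...,2]>135)&(P[...,2]<175)&(abs(P[...,0]-441)<130)&(abs(P[...,1]+281)<60)
Q=P[m]; 
for s in (Q[Q[:,0]>441],Q[Q[:,0]<=441]): print("upr",len(s),s.mean(0).round(1),s.min(0).round(),s.max(0).round())
# height map 20mm cells round pail: max z
print("x rows 820..460, y cols 260..-20")
for x in range(800,460,-20):
    print(x,[int(P[(z>0)&(abs(P[...,0]-x)<10)&(abs(P[...,1]-y)<10)][:,2].max(initial=-1)) for y in range(280,-40,-20)])
E
python3 b.py; cat > /dev/null
```

```text
pins [657. 215.  58.] [622.  45.  58.] 174.34394097698112 -101.51090277054503 [639.12377246 130.01777157  58.        ]
grip [666. 152. 124.] [646. 101. 124.] -111.02162912581925 [655.96798986 126.53231347 124.        ]
upr 154 [ 534.9 -305.7  148.1] [ 508. -340.  135.] [ 571. -266.  161.]
upr 86 [ 368.3 -265.2  150.5] [ 359. -291.  135.] [ 378. -233.  162.]
x rows 820..460, y cols 260..-20
800 [13, 97, 104, 106, 141, 152, 146, 138, 125, 119, 5, 17, 14, 15, 157, 155]
780 [13, 12, 61, 114, 123, 147, 149, 139, 113, 118, 5, 16, 14, 15, 157, 151]
760 [79, 3, 62, 83, 62, 62, 60, 112, 116, 115, 4, 18, 13, 15, 155, 150]
740 [118, 115, 119, 116, 116, 118, 117, 118, 115, 5, 4, 18, 16, 15, 153, 149]
720 [115, 115, 114, 115, 114, 114, 113, 116, 5, 6, 4, 19, 14, 15, 151, 147]
700 [24, 5, 4, 6, 4, 3, 88, 91, 88, 89, 4, 17, 15, 15, 148, 145]
680 [25, 10, 5, 5, 5, 84, 89, 87, 88, 89, 87, 19, 14, 16, 14, 93]
660 [26, 24, 5, 64, 94, 120, 131, 136, 135, 135, 87, 17, 16, 15, 15, 92]
640 [25, 24, 5, 5, 63, 89, 45, 45, 134, 135, 126, 105, 15, 15, 14, 93]
620 [24, 23, 4, 5, 6, 89, 60, 46, 47, 45, 91, 84, 65, 15, 14, 143]
600 [-1, -1, -1, -1, -1, 88, 89, 12, 32, 89, 90, 17, 14, 15, 145, 146]
580 [216, 217, 218, 216, 218, 216, 216, 215, -1, -1, -1, -1, -1, 16, 144, 145]
560 [207, 211, 209, 211, 215, 213, 215, 217, 217, 218, 216, 215, 218, 215, 141, 136]
540 [137, 167, 170, 167, 167, 169, 173, 176, 187, 184, 186, 185, 188, 187, 6, 6]
520 [56, 60, 134, 134, 135, 134, 137, 134, 137, 135, 137, 136, 134, 103, 5, 33]
500 [1, 132, 136, 132, 105, 91, 90, 94, 100, 104, 117, 137, 136, 130, 32, 34]
480 [-1, 136, 135, 104, 209, 204, 200, 199, 203, 154, 75, 109, 138, 136, 36, 35]
```

>>> drive_tool:
  plan:
    - [3.9,-4.6,0.8,-7.7]
    - [3.9,-4.6,0.8,-7.7]
    - [3.9,-4.6,0.8,-7.7]
    - [3.9,-4.6,0.8,-7.7]
    - [3.9,-4.6,0.8,-7.7]
    - [3.9,-4.6,0.8,-7.7]
    - [3.9,-4.6,0,-7.7]
    - [3.9,-4.6,0,-7.7]
    - [3.9,-4.6,0,-7.7]
    - [3.5,-4.6,0,-7.7]
  grip: -1

```text
time: 2.5
ee_pos: [657.4, 129.7, 279.4]
orientation: [0.776, 0.631, 0.0, 0.0]
contact_force: [0.4, 0.8, 0.3]
grip_width: 0.999
gripper_force: 0.0
```

>>> drive_tool:
  plan:
    - [-0.1,-0.4,-5.0,0]
    - [0,0,-5.0,0]
    - [0,0,-4.4,0]
    - [0,0,-2.9,0]
    - [0,0,0,0]

```text
time: 3.12
ee_pos: [653.3, 127.1, 103.9]
orientation: [0.775, 0.632, -0.002, -0.001]
contact_force: [-0.1, 0.8, 0.4]
grip_width: 1.002
gripper_force: 0.0
```

>>> drive_tool:
  plan:
    - [0,0,0,0]
    - [0,0,0,0]
    - [0,0,0,0]
    - [0,0,0,0]
    - [0,0,0,0]
    - [0,0,0,0]
  grip: 1

```text
time: 3.88
ee_pos: [655.8, 127.2, 107.0]
orientation: [0.775, 0.632, 0.001, 0.0]
contact_force: [-0.2, 0.2, 5.8]
grip_width: 0.138
gripper_force: 58.8
```

>>> drive_tool:
  plan:
    - [0,0,1.5,0]
    - [0,0,3,0]
    - [0,0,4,0]
    - [0,0,4,0]
    - [0,0,4,0]
    - [0,0,3,0]
    - [0,0,1.5,0]
    - [0,0,0,0]

```text
time: 4.88
ee_pos: [655.2, 127.1, 316.5]
orientation: [0.775, 0.632, 0.0, 0.0]
contact_force: [0.6, -0.3, -5.5]
grip_width: 0.144
gripper_force: 58.9
```

```bash
cat > c.py <<'E'
from h import *
import sys
o=get_obs(); print(o["time"],o["ee_pos"],o["q"])
for n in ["scene","top"]:
    c=eyes.read_camera(n); save(c,n+sys.argv[1]); pp(n,c,sys.argv[2:],n=2)
E
python3 c.py 1 pail_pins bail_grip pail ball_0_center
```

```text
4.875 [655.23292935 127.11184204 316.48246417] [-0.54515562  0.52571093  0.44147877  1.40791847 -0.2273849   1.25790001
 -0.2879768 ]
scene pinpoint pail_pins 0.81 [637. 128. 267.] [397, 178]
scene pinpoint bail_grip 0.63 [653. 123. 335.] [406, 160]
scene pinpoint pail 0.58 [636. 128. 205.] [394, 196]
top pinpoint pail_pins 0.8 [637. 128. 264.] [228, 146]
top pinpoint bail_grip 0.78 [655. 127. 332.] [223, 124]
top pinpoint pail 0.6 [638. 131. 206.] [231, 154]
top pinpoint ball_0_center 0.56 [653. 128. 238.] [230, 142]
top pinpoint ball_0_center 0.19 [636. 134. 210.] [229, 154]
```

>>> drive_tool:
  plan:
    - [-0.7,-1.3,0,-2]
    - [-1.6,-2.8,0,-6]
    - [-1.6,-2.8,0,-6]
    - [-1.6,-2.8,0,-6]
    - [-1.6,-2.8,0,-6]
    - [-1.6,-2.8,0,-6]
    - [-1.6,-2.8,0,-6]
    - [-1.6,-2.8,0,-6]
    - [-1.5,-2.4,0,-1]

```text
time: 6.5
ee_pos: [519.8, -107.9, 316.5]
orientation: [0.958, 0.286, 0.0, 0.0]
contact_force: [-0.4, -0.2, -4.8]
grip_width: 0.142
gripper_force: 58.9
```

>>> drive_tool:
  plan:
    - [-1.2,-2.6,0,-6]
    - [-1.2,-2.8,0,-6]
    - [-1.2,-2.8,0,-6]
    - [-1.1,-2.8,0,-6]
    - [-1.1,-2.8,0,-6]
    - [-1.0,-2.6,0,-6]
    - [-0.8,-1.8,0,-6]
    - [-0.6,-1.1,0,-4]
    - [0,0,0,0]
    - [0,0,0,0]

```text
time: 7.75
ee_pos: [439.8, -298.0, 316.1]
orientation: [0.994, -0.108, -0.0, -0.0]
contact_force: [-0.7, 0.6, -4.6]
grip_width: 0.144
gripper_force: 58.9
```

```bash
python3 c.py 2 pail_pins bail_grip pail stand stand_seat tray
python3 - <<'E'
import cv2
t=cv2.imread("pics/top2.png"); s=cv2.imread("pics/scene2.png")
a=cv2.resize(t[180:380,340:540],None,fx=2,fy=2); b=cv2.resize(s[230:430,160:360],None,fx=2,fy=2)
cv2.imwrite("pics/ab2.png",cv2.hconcat([a,b]))
E
```

```text
7.75 [ 439.77708244 -297.9703312   316.12939836] [-0.22042543  0.34087488  0.93604192  1.78989321 -0.29846629  1.16162931
 -0.97894359]
scene pinpoint pail_pins 0.58 [ 440. -283.  267.] [237, 272]
scene pinpoint bail_grip 0.57 [ 438. -299.  332.] [229, 259]
scene pinpoint pail 0.93 [ 438. -287.  209.] [238, 290]
scene pinpoint stand 0.93 [ 442. -282.    0.] [249, 339]
scene pinpoint stand 0.47 [ 438. -281.  270.] [237, 271]
scene pinpoint stand_seat 0.62 [ 439. -282.  131.] [243, 308]
scene pinpoint tray 0.84 [ 457. -207.   -1.] [269, 318]
top pinpoint pail_pins 0.74 [ 444. -289.  266.] [459, 260]
top pinpoint pail_pins 0.3 [663. 299.  -1.] [172, 164]
top pinpoint bail_grip 0.88 [ 439. -296.  333.] [477, 262]
top pinpoint bail_grip 0.33 [512. -89. 166.] [342, 225]
top pinpoint pail 0.64 [ 441. -285.  208.] [446, 263]
top pinpoint stand_seat 0.4 [461. -18.   0.] [305, 254]
top pinpoint tray 0.61 [ 459. -206.   -1.] [385, 257]
```

View pics/ab2.png

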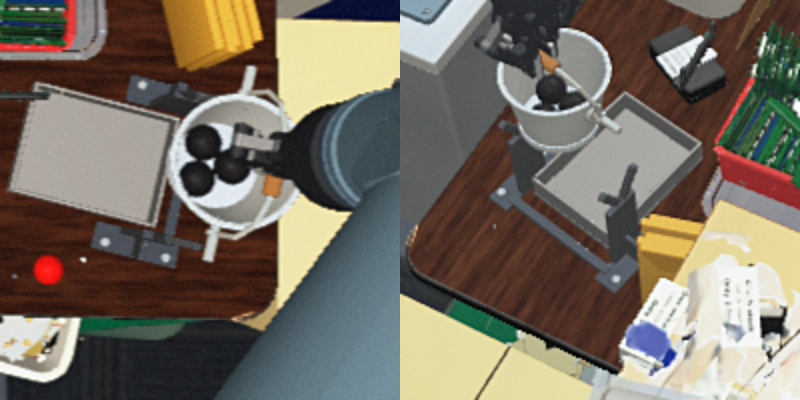

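The picture shows the full pail over the stand: pin ends at left-crop (250,72) and (208,255), and foot bolts at (146,87) and (106,240). I'll compare the two axes.

```bash
cat > d.py <<'E'
from h import *
c=eyes.read_camera("top"); T=np.array(c["T"]); z=c["z_map"]
def ray(u,v,h):
    d=T[:3,:3]@[(u-c["cx"])/c["fx"],(v-c["cy"])/c["fy"],1]; return T[:3,3]+d*(h-T[2,3])/d[2]
def ax(n,a,b): print(n,a.round(),b.round(),np.linalg.norm(a-b).round(),np.degrees(np.arctan2(*(b-a)[[1,0]])).round(1),((a+b)/2).round(1))
ax("pins",ray(465,215.5,266),ray(444,308,266)); ax("bolts",ray(413,223.5,6),ray(393,300,6))
ax("tray lip near",ray(429,241,36),ray(416,292,36)); ax("tray far",ray(358,222,36),ray(345,274,36))
s=eyes.read_camera("scene"); 
# stand uprights from scene cloud
for n,c in(("scene",s),("top",c)):
    T=np.array(c["T"]);z=c["z_map"];v,u=np.mgrid[:480,:640]
    P=np.stack([(u-c["cx"])/c["fx"]*z,(v-c["cy"])/c["fy"]*z,z],-1)@T[:3,:3].T+T[:3,3]
    m=(z>0)&(P[...,2]>120)&(P[...,2]<168)&(np.hypot(P[...,0]-441,P[...,1]+281)<102)
    Q=P[m]; e=np.array([-.977,.212]); t=(Q[:,:2]-[441,-281])@e; k=(Q[:,:2]-[441,-281])@[.212,.977]
    for g in (t>50,t<-50):
        if g.sum(): print(n,g.sum(),np.percentile(t[g],[5,50,95]).round(),np.percentile(k[g],[2,50,98]).round(),Q[g].mean(0).round())
E
python3 d.py
```

```text
pins [ 525. -300.  266.] [ 360. -263.  266.] 170.0 167.2 [ 442.3 -281.5  266. ]
bolts [ 540. -270.    6.] [ 361. -225.    6.] 185.0 165.9 [ 450.3 -247.     6. ]
tray lip near [ 497. -299.   36.] [ 381. -270.   36.] 120.0 166.0 [ 439.2 -284.8   36. ]
tray far [ 536. -136.   36.] [ 417. -109.   36.] 122.0 167.1 [ 476.5 -122.9   36. ]
scene 49 [70. 73. 77.] [-29. -17.  -8.] [ 366. -283.  144.]
scene 137 [-82. -79. -73.] [-28.   6.  27.] [ 518. -296.  142.]
top 116 [71. 74. 78.] [-24.  -4.  31.] [ 368. -265.  145.]
top 90 [-81. -78. -74.] [-12.   9.  31.] [ 518. -289.  141.]
```

>>> drive_tool:
  plan:
    - [0,0,-2,0]
    - [0,0,-3,0]
    - [0,0,-3,0]
    - [0,0,-2,0]
    - [0,0,-1.5,0]
    - [0,0,-0.8,0]
    - [0,0,-0.4,0]
    - [0,0,0,0]

```text
time: 9.55
ee_pos: [439.5, -299.0, 189.6]
orientation: [0.994, -0.109, 0.0, 0.0]
contact_force: [0.3, -0.4, -5.0]
grip_width: 0.145
gripper_force: 58.8
```

```bash
python3 c.py 3 pail_pins bail_grip stand_seat
```

```text
9.55 [ 439.46752218 -298.98714824  189.5647934 ] [-0.10846816  0.50158267  0.82201667  1.92569407 -0.46166381  0.91230866
 -0.84681544]
scene pinpoint pail_pins 0.67 [ 440. -282.  143.] [243, 306]
scene pinpoint bail_grip 0.6 [ 437. -300.  208.] [235, 294]
scene pinpoint stand_seat 0.28 [457. -27.   2.] [302, 266]
top pinpoint pail_pins 0.93 [ 441. -286.  139.] [436, 264]
top pinpoint bail_grip 0.75 [ 436. -297.  205.] [452, 266]
top pinpoint stand_seat 0.31 [ 618. -319.    2.] [434, 191]
```

Still hanging free about 10 mm above the seat. I'll lower it slowly.

>>> drive_tool:
  plan:
    - [0,0,-0.4,0]
    - [0,0,-0.3,0]
    - [0,0,-0.2,0]
    - [0,0,0,0]

```text
time: 10.45
ee_pos: [439.4, -298.2, 180.0]
orientation: [0.994, -0.109, -0.0, -0.0]
contact_force: [1.5, 2.5, -3.2]
grip_width: 0.143
gripper_force: 59.1
```

>>> drive_tool:
  plan:
    - [0,0,-0.2,0]
    - [0,0,0,0]

```text
time: 10.7
ee_pos: [439.7, -298.5, 178.4]
orientation: [0.994, -0.109, 0.0, -0.0]
contact_force: [2.2, 4.0, -1.4]
grip_width: 0.139
gripper_force: 59.4
```

>>> drive_tool:
  plan:
    - [0,0.4,0,0]
    - [0,0,-0.2,0]
    - [0,0,0,0]

```text
time: 11.08
ee_pos: [440.0, -297.6, 178.2]
orientation: [0.994, -0.11, 0.002, 0.002]
contact_force: [-0.2, -0.6, 10.8]
grip_width: 0.139
gripper_force: 60.5
```

>>> drive_tool:
  plan:
    - [0.1,0.3,0,0]
    - [0,0,0,0]

```text
time: 11.32
ee_pos: [440.5, -295.8, 178.6]
orientation: [0.994, -0.11, 0.002, 0.003]
contact_force: [-2.1, -3.3, 13.9]
grip_width: 0.138
gripper_force: 60.8
```

>>> drive_tool:
  plan:
    - [0,-0.2,0.3,0]
    - [0,0,0,0]

```text
time: 11.58
ee_pos: [439.8, -294.9, 179.4]
orientation: [0.994, -0.11, -0.0, 0.001]
contact_force: [0.2, -2.8, 0.5]
grip_width: 0.139
gripper_force: 59.4
```

>>> drive_tool:
  plan:
    - [0,0,0,0]
    - [0,0,0,0]
    - [0,0,0,0]
    - [0,0,0,0]
    - [0,0,0,0]
  grip: -1

```text
time: 12.2
ee_pos: [440.3, -293.8, 179.3]
orientation: [0.994, -0.109, 0.0, -0.0]
contact_force: [0.0, -0.3, -0.3]
grip_width: 1.002
gripper_force: 0.0
```

>>> drive_tool:
  plan:
    - [0,0,2,0]
    - [0,0,4,0]
    - [0,0,5,0]
    - [0,0,4,0]
    - [-0.5,-5.0,0,0]
    - [-1,-5,0,0]
    - [-1,-5,0,0]
    - [0,0,0,0]

```text
time: 13.2
ee_pos: [411.9, -448.1, 329.4]
orientation: [0.994, -0.113, -0.001, 0.001]
contact_force: [-0.1, 0.9, -0.0]
grip_width: 0.999
gripper_force: 0.0
```

```bash
python3 c.py 4 pail_pins bail_grip pail ball_0_center
python3 - <<'E'
import cv2
t=cv2.imread("pics/top4.png"); s=cv2.imread("pics/scene4.png")
a=cv2.resize(t[180:380,340:540],None,fx=2,fy=2); b=cv2.resize(s[230:430,160:360],None,fx=2,fy=2)
cv2.imwrite("pics/ab4.png",cv2.hconcat([a,b]))
E
```

```text
13.2 [ 411.94696532 -448.11585146  329.35330468] [ 0.13089402  0.50295513  0.91149935  1.57483436 -0.40776615  1.26581815
 -0.69127745]
scene pinpoint pail_pins 0.73 [ 438. -279.  130.] [244, 307]
scene pinpoint bail_grip 0.51 [ 438. -295.  198.] [237, 295]
scene pinpoint pail 0.66 [ 438. -284.   74.] [244, 322]
scene pinpoint pail 0.3 [ 459. -270.   97.] [254, 316]
scene pinpoint ball_0_center 0.69 [ 438. -295.  104.] [241, 319]
top pinpoint pail_pins 0.66 [512. -89. 165.] [342, 225]
top pinpoint pail_pins 0.6 [ 440. -282.  129.] [433, 265]
top pinpoint bail_grip 0.7 [ 615. -322.   -3.] [434, 193]
top pinpoint bail_grip 0.58 [ 438. -293.  200.] [449, 265]
top pinpoint pail 0.74 [ 439. -282.   73.] [425, 266]
top pinpoint ball_0_center 0.75 [ 441. -289.   99.] [432, 265]
```

View pics/ab4.png

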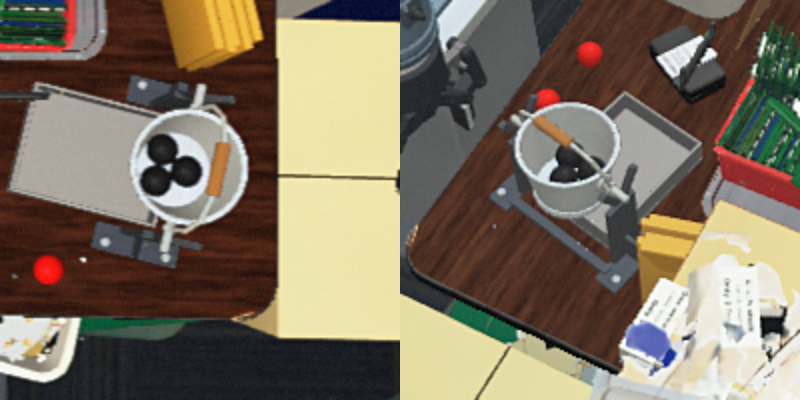

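The picture shows the pail hanging upright in the notches, balls inside, bail leaning to −x, released. I'll check clearance over the boxes at the right, and compute the finger arc. I plan to open the gripper along stand x and roll the pail with the leading fingertip on the upper −x wall until both tips lie on the wall and foot at about 100°.

```bash
cat > e.py <<'E'
from h import *
c=eyes.read_camera("top"); T=np.array(c["T"]);z=c["z_map"];v,u=np.mgrid[:480,:640]
P=np.stack([(u-c["cx"])/c["fx"]*z,(v-c["cy"])/c["fy"]*z,z],-1)@T[:3,:3].T+T[:3,3]
for y in range(-320,-500,-30): 
    q=P[(z>0)&(abs(P[...,0]-410)<70)&(abs(P[...,1]-y)<15)][:,2]; print(y,len(q),np.percentile(q,[2,50,99]).round() if len(q) else "")
m=(z>0)&(P[...,2]>148)&(P[...,2]<175)&(np.hypot(P[...,0]-440,P[...,1]+281)<66)
Q=P[m]; k=(Q[:,:2]-[440,-281])@[.225,.974]; t=(Q[:,:2]-[440,-281])@[-.974,.225]
print("rim k",np.percentile(k,[1,99]).round(),"t",np.percentile(t,[1,99]).round(), "z",np.percentile(Q[:,2],[50,95]).round())
s=np.array([.225,.974]); pr=None
for th in range(0,106,8):
    a=np.radians(th); C=np.array([-55*np.cos(a)+21*np.sin(a),55*np.sin(a)+21*np.cos(a)])
    p=np.append(np.array([440,-281])+(C[0]-57)*s,130+C[1]-13); print(th,C.round(),p.round(1),"" if pr is None else (p-pr).round(1)); pr=p
E
python3 e.py
```

```text
-320 778 [ -2. 127. 163.]
-350 260 [-4.  0.  5.]
-380 1080 [ -3. 397. 448.]
-410 3504 [ -2. 483. 551.]
-440 495 [-45.  -2. 521.]
-470 709 [-46. -41. -36.]
rim k [-52.  61.] t [-64.  62.] z [156. 163.]
0 [-55.  21.] [ 414.8 -390.1  138. ] 
8 [-52.  28.] [ 415.6 -386.7  145.5] [0.8 3.4 7.5]
16 [-47.  35.] [ 416.6 -382.4  152.3] [1.  4.3 6.9]
24 [-42.  42.] [ 417.8 -377.1  158.6] [1.2 5.2 6.2]
32 [-36.  47.] [ 419.2 -371.1  164. ] [1.4 6.  5.4]
40 [-29.  51.] [ 420.7 -364.4  168.4] [1.5 6.7 4.5]
48 [-21.  55.] [ 422.4 -357.2  171.9] [1.7 7.2 3.5]
56 [-13.  57.] [ 424.2 -349.5  174.3] [1.8 7.6 2.4]
64 [-5. 59.] [ 426.  -341.6  175.6] [1.8 7.9 1.3]
72 [ 3. 59.] [ 427.8 -333.6  175.8] [1.8 8.  0.2]
80 [11. 58.] [ 429.7 -325.7  174.8] [ 1.8  7.9 -1. ]
88 [19. 56.] [ 431.5 -317.9  172.7] [ 1.8  7.7 -2.1]
96 [27. 53.] [ 433.2 -310.6  169.5] [ 1.7  7.4 -3.2]
104 [34. 48.] [ 434.8 -303.7  165.3] [ 1.6  6.9 -4.2]
```

>>> drive_tool:
  plan:
    - [0,1,-3,0]
    - [0,1,-4.5,0]
    - [0,1,-4.5,0]
    - [-0.1,0.8,-4.5,0]
    - [0,0,-2.5,0]
    - [0,0,0,0]
    - [0,0,0,0]

```text
time: 14.62
ee_pos: [414.7, -406.7, 140.5]
orientation: [0.994, -0.11, 0.001, 0.001]
contact_force: [0.4, -0.1, -0.2]
grip_width: 1.004
gripper_force: 0.0
```

```bash
python3 c.py 5 pail_pins bail_grip pail
python3 - <<'E'
import cv2
t=cv2.imread("pics/top5.png"); s=cv2.imread("pics/scene5.png")
a=cv2.resize(t[180:380,340:540],None,fx=2,fy=2); b=cv2.resize(s[230:430,160:360],None,fx=2,fy=2)
cv2.imwrite("pics/ab5.png",cv2.hconcat([a,b]))
E
```

```text
14.625 [ 414.74297853 -406.70086431  140.52861111] [ 0.15324561  0.65599046  0.76731966  1.83288108 -0.57699497  0.88832296
 -0.59572851]
scene pinpoint pail_pins 0.92 [ 437. -281.  130.] [243, 307]
scene pinpoint bail_grip 0.69 [ 436. -282.   71.] [244, 322]
scene pinpoint bail_grip 0.61 [ 437. -296.  199.] [236, 295]
scene pinpoint pail 0.68 [ 438. -285.   71.] [244, 323]
scene pinpoint pail 0.53 [656. 294.  -4.] [415, 212]
top pinpoint pail_pins 0.82 [ 441. -282.  129.] [433, 264]
top pinpoint pail_pins 0.67 [ 442. -294.  200.] [450, 263]
top pinpoint bail_grip 0.84 [ 437. -294.  197.] [449, 265]
top pinpoint pail 0.77 [ 441. -282.   70.] [425, 265]
top pinpoint pail 0.71 [661. 297.  -1.] [173, 165]
```

View pics/ab5.png

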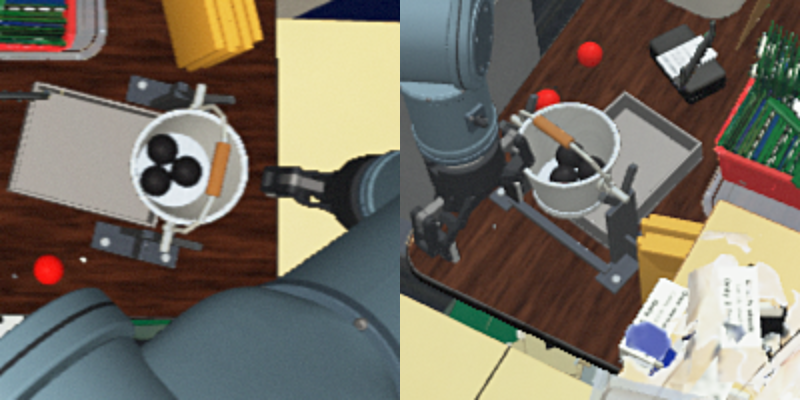

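>>> drive_tool:
  plan:
    - [-0.1,0,-0.4,0]
    - [0.2,1.0,0,0]
    - [0,0,0,0]

```text
time: 15.4
ee_pos: [415.7, -394.5, 135.0]
orientation: [0.994, -0.109, -0.0, -0.001]
contact_force: [-0.2, 0.7, 0.0]
grip_width: 1.003
gripper_force: 0.0
```

>>> drive_tool:
  plan:
    - [0.1,0.4,0,0]
    - [0.1,0.4,0.1,0]
    - [0,0,0,0]

```text
time: 15.78
ee_pos: [417.6, -387.5, 136.4]
orientation: [0.994, -0.109, 0.0, -0.0]
contact_force: [0.2, -0.4, 0.8]
grip_width: 0.999
gripper_force: 0.0
```

```bash
cat > t.py <<'E'
from h import *
o=get_obs(); s=np.array([.225,.974])
f=np.array(o["ee_pos"]); k=(f[:2]-[440,-280])@s
print("t",o["time"],"lead k",round(k+57,1),"z",round(f[2]+13-130,1),"F",np.round(o["contact_force"],1))
for n in ["scene","top"]:
    c=eyes.read_camera(n); r={}
    for t in ["pail","pail_pins","pail_foot","bail_grip"]:
        g=[(w(c,x["point"]),round(x["score"],2)) for x in models.pinpoint(n,t) if np.linalg.norm(w(c,x["point"])-[440,-280,130])<110]
        if g: r[t]=g[0][0]; print(n,t,g[0][0].round(),g[0][1])
    if "pail" in r:
        d=np.array([440,-280,130])-r["pail"]; print("  tilt",np.degrees(np.arctan2(d[:2]@s,d[2])).round(),"r",np.linalg.norm(d).round())
E
python3 t.py
```

```text
t 15.775 lead k -52.7 z 19.4 F [ 0.2 -0.4  0.8]
scene pail [ 438. -284.   70.] 0.91
scene pail_pins [ 439. -282.  133.] 0.68
scene pail_foot [ 444. -282.   69.] 0.71
scene bail_grip [ 439. -295.  195.] 0.74
  tilt 4.0 r 60.0
top pail [ 442. -282.   72.] 0.95
top pail_pins [ 443. -283.  130.] 0.79
top pail_foot [ 442. -276.   73.] 0.71
top bail_grip [ 438. -291.  200.] 0.64
  tilt 2.0 r 58.0
```

>>> drive_tool:
  plan:
    - [0.1,0.3,0.6,0]
    - [0.1,0.4,0.7,0]
    - [0.1,0.4,0.4,0]
    - [0,0,0,0]

```text
time: 16.77
ee_pos: [420.8, -376.5, 153.7]
orientation: [0.994, -0.109, 0.0, 0.0]
contact_force: [0.4, 0.1, -0.3]
grip_width: 0.999
gripper_force: 0.0
```

```bash
python3 t.py
```

```text
t 16.775 lead k -41.3 z 36.7 F [ 0.4  0.1 -0.3]
scene pail [ 439. -284.   68.] 0.58
scene pail_pins [ 441. -280.  131.] 0.97
scene pail_foot [ 444. -284.   69.] 0.55
scene bail_grip [ 439. -296.  198.] 0.6
  tilt 4.0 r 62.0
top pail [ 442. -283.   72.] 0.62
top pail_pins [ 441. -283.  129.] 0.79
top pail_foot [ 440. -278.   73.] 0.7
top bail_grip [ 439. -292.  200.] 0.94
  tilt 2.0 r 58.0
```

>>> drive_tool:
  plan:
    - [-0.4,-1.7,0,0]
    - [0,0,-2.2,0]
    - [0.1,0.4,0,0]
    - [0.1,0.4,0,0]
    - [0.1,0.4,0,0]
    - [0,0,0,0]

```text
time: 18.02
ee_pos: [418.6, -385.3, 133.2]
orientation: [0.994, -0.11, 0.001, 0.003]
contact_force: [-4.3, -6.7, 4.3]
grip_width: 1.0
gripper_force: 3.8
```

```bash
python3 t.py
python3 - <<'E'
from h import *
a=eyes.read_camera("top");b=eyes.read_camera("scene")
A=cv2.resize(a["pixels"][230:310,400:500,::-1],(500,400));B=cv2.resize(b["pixels"][260:360,190:265,::-1],(300,400))
cv2.imwrite("pics/z6.png",cv2.hconcat([A,B]))
E
```

```text
t 18.025 lead k -50.3 z 16.2 F [-4.3 -6.7  4.3]
scene pail [ 434. -284.   72.] 0.88
scene pail_pins [ 438. -279.  131.] 0.75
scene pail_foot [ 441. -285.   69.] 0.6
scene bail_grip [ 438. -292.  194.] 0.8
  tilt 5.0 r 59.0
top pail [ 441. -278.   74.] 0.37
top pail_pins [ 440. -285.  129.] 0.7
top pail_foot [ 439. -278.   76.] 0.76
top bail_grip [ 439. -292.  199.] 0.72
  tilt -2.0 r 56.0
```

View pics/z6.png

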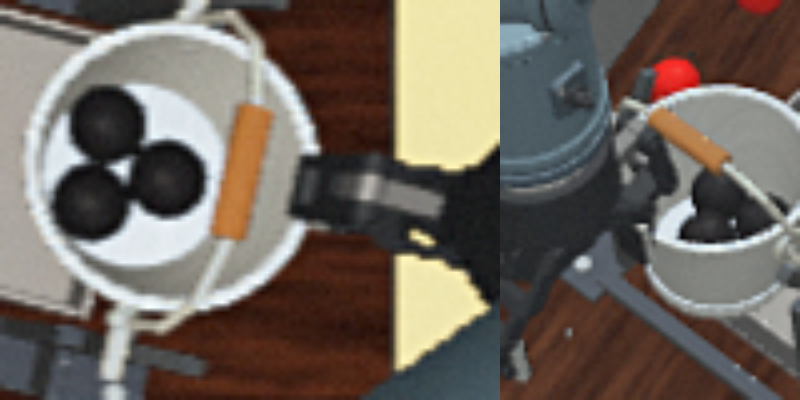

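>>> drive_tool:
  plan:
    - [0.0,0.1,0.7,0]
    - [0.1,0.3,0.7,0]
    - [0,0,0,0]

```text
time: 19.0
ee_pos: [421.0, -377.8, 146.2]
orientation: [0.994, -0.109, 0.001, 0.0]
contact_force: [0.5, -2.3, 1.7]
grip_width: 1.001
gripper_force: 1.1
```

```bash
python3 t.py
```

```text
t 19.0 lead k -42.5 z 29.2 F [ 0.5 -2.3  1.7]
scene pail [ 433. -298.   72.] 0.66
scene pail_pins [ 440. -281.  132.] 0.67
scene pail_foot [ 440. -297.   73.] 0.61
scene bail_grip [ 443. -278.  200.] 0.65
  tilt 18.0 r 61.0
top pail [ 438. -295.   74.] 0.87
top pail_pins [ 439. -281.  132.] 0.82
top pail_foot [ 439. -293.   76.] 0.63
top bail_grip [ 442. -274.  202.] 0.71
  tilt 15.0 r 58.0
```

>>> drive_tool:
  plan:
    - [0,0.2,0.5,0]
    - [0.0,0.4,0.5,0]
    - [0,0.4,0.4,0]
    - [0.1,0.3,0.3,0]
    - [0,0,0,0]

```text
time: 20.12
ee_pos: [421.3, -364.5, 162.5]
orientation: [0.994, -0.109, -0.0, -0.0]
contact_force: [-0.8, -1.1, -0.1]
grip_width: 0.999
gripper_force: 0.6
```

```bash
python3 t.py
```

```text
t 20.125 lead k -29.5 z 45.5 F [-0.8 -1.1 -0.1]
scene pail [ 446. -267.  199.] 0.63
scene pail_foot [ 438. -305.   73.] 0.56
scene bail_grip [ 446. -270.  198.] 0.5
  tilt -168.0 r 70.0
top pail [ 438. -300.   77.] 0.57
top pail_pins [ 441. -283.  131.] 0.66
top pail_foot [ 437. -299.   79.] 0.84
top bail_grip [ 447. -269.  200.] 0.75
  tilt 21.0 r 57.0
```

>>> drive_tool:
  plan:
    - [0,0.3,0,0]
    - [0.1,0.3,0.1,0]
    - [0,0,0,0]

```text
time: 21.0
ee_pos: [422.1, -361.2, 164.7]
orientation: [0.994, -0.11, 0.001, 0.002]
contact_force: [-2.7, -5.7, 7.6]
grip_width: 1.0
gripper_force: 3.9
```

```bash
python3 t.py
```

```text
t 21.0 lead k -26.1 z 47.7 F [-2.7 -5.7  7.6]
scene pail [ 431. -306.   74.] 0.62
scene pail_pins [ 440. -281.  131.] 0.91
scene pail_foot [ 434. -308.   80.] 0.62
scene bail_grip [ 446. -264.  197.] 0.71
  tilt 26.0 r 62.0
top pail [ 438. -306.   79.] 0.97
top pail_pins [ 440. -282.  131.] 0.83
top pail_foot [ 452. -280.   92.] 0.34
top bail_grip [ 447. -264.  197.] 0.79
  tilt 27.0 r 57.0
```

>>> drive_tool:
  plan:
    - [0,0.2,0.3,0]
    - [0.1,0.4,0.2,0]
    - [0,0.4,0.2,0]
    - [0,0,0,0]

```text
time: 22.0
ee_pos: [424.5, -349.6, 171.5]
orientation: [0.994, -0.109, 0.001, 0.001]
contact_force: [0.3, -5.9, 6.2]
grip_width: 1.002
gripper_force: 3.5
```

```bash
python3 t.py
```

```text
t 22.0 lead k -14.3 z 54.5 F [ 0.3 -5.9  6.2]
scene pail [ 426. -319.   84.] 0.72
scene pail_pins [ 440. -279.  132.] 0.89
scene pail_foot [ 435. -318.   83.] 0.46
scene bail_grip [ 448. -245.  193.] 0.66
  tilt 42.0 r 62.0
top pail [ 435. -314.   86.] 0.82
top pail_pins [ 441. -281.  130.] 0.78
top pail_foot [ 434. -311.   88.] 0.82
top bail_grip [ 450. -246.  197.] 0.53
  tilt 38.0 r 56.0
```

>>> drive_tool:
  plan:
    - [0.1,0.4,0.2,0]
    - [0.1,0.4,0.1,0]
    - [0.1,0.4,0.1,0]
    - [0.1,0.4,0,0]
    - [0,0,0,0]

```text
time: 23.12
ee_pos: [428.0, -333.2, 175.6]
orientation: [0.994, -0.109, 0.001, 0.0]
contact_force: [-0.8, -3.9, 11.5]
grip_width: 1.001
gripper_force: 5.5
```

```bash
python3 t.py
```

```text
t 23.125 lead k 2.5 z 58.6 F [-0.8 -3.9 11.5]
scene pail [ 428. -328.  100.] 0.97
scene pail_pins [ 439. -283.  131.] 0.69
scene pail_foot [ 431. -329.   97.] 0.66
scene bail_grip [ 449. -234.  178.] 0.73
  tilt 58.0 r 58.0
top pail [ 431. -327.   99.] 0.75
top pail_pins [ 443. -279.  132.] 0.78
top pail_foot [ 429. -321.  102.] 0.58
top bail_grip [ 451. -231.  186.] 0.72
  tilt 57.0 r 57.0
```

>>> drive_tool:
  plan:
    - [0.1,0.4,0.1,0]
    - [0.1,0.4,0,0]
    - [0.1,0.4,0,0]
    - [0.1,0.3,0,0]
    - [0,0,0,0]

```text
time: 24.25
ee_pos: [431.7, -316.7, 175.5]
orientation: [0.994, -0.109, 0.0, -0.001]
contact_force: [0.4, -0.7, 5.6]
grip_width: 0.998
gripper_force: 2.9
```

```bash
python3 t.py
```

```text
t 24.25 lead k 19.4 z 58.5 F [ 0.4 -0.7  5.6]
scene pail [ 424. -335.  114.] 0.97
scene pail_pins [ 437. -282.  128.] 0.88
scene pail_foot [ 430. -339.  112.] 0.7
scene bail_grip [ 453. -221.  164.] 0.76
  tilt 75.0 r 59.0
top pail [ 429. -337.  114.] 0.73
top pail_pins [ 442. -280.  129.] 0.6
top pail_foot [ 430. -328.  116.] 0.48
top bail_grip [ 454. -218.  168.] 0.71
  tilt 75.0 r 60.0
```

>>> drive_tool:
  plan:
    - [0.1,0.4,0,0]
    - [0.1,0.4,-0.1,0]
    - [0.1,0.4,-0.2,0]
    - [0.0,0.2,-0.1,0]
    - [0,0,0,0]

```text
time: 25.38
ee_pos: [434.7, -302.5, 171.3]
orientation: [0.994, -0.109, -0.0, -0.001]
contact_force: [0.4, -0.4, 6.1]
grip_width: 0.996
gripper_force: 3.0
```

```bash
python3 t.py
```

```text
t 25.375 lead k 33.9 z 54.3 F [ 0.4 -0.4  6.1]
scene pail [ 424. -337.  126.] 0.77
scene pail_pins [ 440. -278.  131.] 0.88
scene pail_foot [ 428. -336.  124.] 0.68
scene bail_grip [ 456. -217.  149.] 0.65
  tilt 86.0 r 60.0
top pail [ 429. -333.  130.] 0.88
top pail_pins [ 441. -282.  132.] 0.98
top bail_grip [ 457. -211.  150.] 0.64
  tilt 90.0 r 54.0
```

>>> drive_tool:
  plan:
    - [0.1,0.3,0,0]
    - [0.1,0.4,0,0]
    - [0.1,0.3,0,0]
    - [0,0,0,0]
  grip: -0.65

```text
time: 26.38
ee_pos: [438.1, -289.0, 172.2]
orientation: [0.994, -0.108, -0.001, -0.005]
contact_force: [-3.9, 11.1, 25.7]
grip_width: 0.827
gripper_force: 12.6
```

```bash
python3 t.py
python3 - <<'E'
from h import *
a=eyes.read_camera("top");b=eyes.read_camera("scene")
A=cv2.resize(a["pixels"][220:320,370:470,::-1],(400,400));B=cv2.resize(b["pixels"][260:360,200:300,::-1],(400,400))
cv2.imwrite("pics/z7.png",cv2.hconcat([A,B]))
E
```

```text
t 26.375 lead k 47.8 z 55.2 F [-3.9 11.1 25.7]
scene pail [ 425. -336.  133.] 0.61
scene pail_pins [ 439. -281.  130.] 0.97
scene pail_foot [ 432. -337.  132.] 0.92
scene bail_grip [ 455. -215.  142.] 0.54
  tilt 93.0 r 58.0
top pail [ 429. -334.  135.] 0.58
top pail_pins [ 438. -281.  127.] 0.7
top bail_grip [ 457. -211.  139.] 0.69
  tilt 95.0 r 55.0
```

View pics/z7.png

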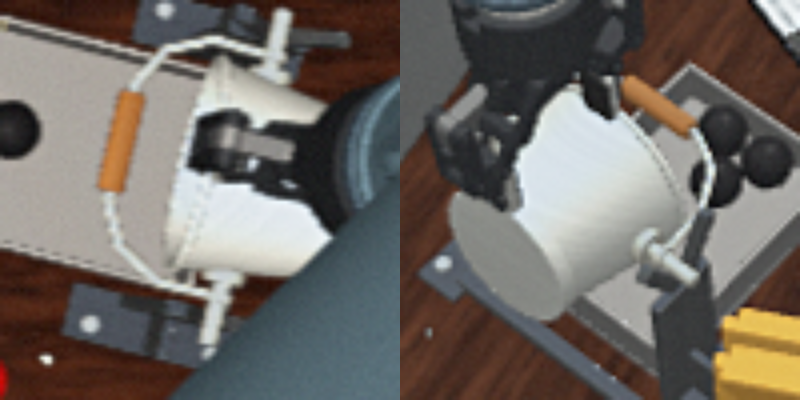

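The picture shows all three balls in the tray (right half, (720,125), (768,160) and (715,182)). The pail lies at about 95° with the rear finger at the foot's edge, (505,205). I'll sweep slightly so the finger surely bears on the foot.

>>> drive_tool:
  plan:
    - [-0.1,-0.3,0,0]
    - [-0.1,-0.3,0,0]
    - [0.1,0.3,-0.1,0]
    - [0.1,0.3,-0.1,0]
    - [0.1,0.3,0,0]
    - [0,0,0,0]

```text
time: 27.72
ee_pos: [438.3, -288.7, 171.9]
orientation: [0.994, -0.108, -0.0, -0.003]
contact_force: [-10.9, 9.5, 41.3]
grip_width: 0.826
gripper_force: 20.2
```

```bash
python3 t.py
python3 - <<'E'
from h import *
a=eyes.read_camera("top");b=eyes.read_camera("scene")
cv2.imwrite("pics/z8.png",cv2.resize(b["pixels"][270:330,210:270,::-1],(600,600),interpolation=cv2.INTER_CUBIC))
E
```

```text
t 27.725 lead k 48.1 z 54.9 F [-10.9   9.5  41.3]
scene pail [ 426. -338.  137.] 0.64
scene pail_pins [ 440. -279.  130.] 0.86
scene pail_foot [ 437. -279.  128.] 0.72
scene bail_grip [ 456. -212.  138.] 0.45
  tilt 97.0 r 61.0
top pail [ 430. -335.  135.] 0.7
top pail_pins [ 439. -281.  130.] 0.9
top bail_grip [ 459. -211.  143.] 0.76
  tilt 95.0 r 56.0
```

View pics/z8.png

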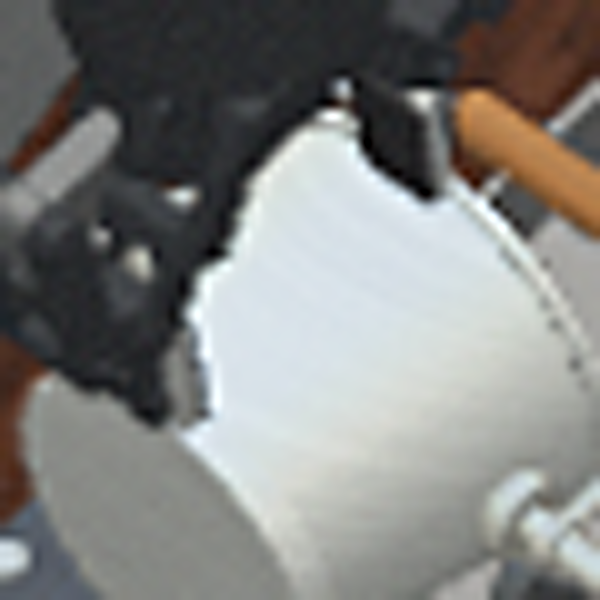

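>>> drive_tool:
  plan:
    - [0,0,0.2,0]
    - [-0.2,-0.7,0.5,0]
    - [-0.2,-0.8,0.3,0]
    - [-0.2,-0.8,0.1,0]
    - [-0.2,-0.8,0,0]
    - [-0.2,-0.8,0,0]
    - [0,0,0,0]

```text
time: 29.2
ee_pos: [428.5, -330.4, 180.6]
orientation: [0.994, -0.11, 0.0, 0.0]
contact_force: [0.7, -3.8, 7.9]
grip_width: 0.826
gripper_force: 3.8
```

```bash
python3 t.py
```

```text
t 29.2 lead k 5.3 z 63.6 F [ 0.7 -3.8  7.9]
scene pail [ 426. -326.   95.] 0.85
scene pail_pins [ 438. -279.  132.] 0.6
scene pail_foot [ 434. -326.   91.] 0.5
  tilt 54.0 r 60.0
top pail [ 434. -325.   96.] 0.9
top pail_pins [ 442. -282.  131.] 0.65
top pail_foot [ 430. -322.   99.] 0.7
top bail_grip [ 450. -236.  186.] 0.62
  tilt 53.0 r 57.0
```

Tracking well at 54°. I'll continue lowering.

>>> drive_tool:
  plan:
    - [-0.2,-0.8,-0.2,0]
    - [-0.2,-0.8,-0.3,0]
    - [-0.2,-0.7,-0.4,0]
    - [-0.1,-0.7,-0.5,0]
    - [-0.1,-0.6,-0.6,0]
    - [-0.1,-0.5,-0.6,0]
    - [-0.1,-0.6,-0.3,0]
    - [-0.2,-0.8,0,0]
    - [-0.3,-1.5,0,0]
    - [0,0,0,0]

```text
time: 30.95
ee_pos: [412.5, -401.8, 151.7]
orientation: [0.994, -0.111, 0.0, 0.001]
contact_force: [-0.6, -0.2, 0.2]
grip_width: 0.824
gripper_force: 0.0
```

>>> drive_tool:
  plan:
    - [-0.4,-1.5,1,0]
    - [-0.5,-2,3,0]
    - [-0.4,-2,3,0]
    - [0,0,3,0]
    - [0,0,1,0]
    - [0,0,0,0]
    - [0,0,0,0]
    - [0,0,0,0]

```text
time: 31.95
ee_pos: [400.0, -454.2, 260.2]
orientation: [0.994, -0.109, -0.001, -0.001]
contact_force: [-0.3, 0.5, 0.1]
grip_width: 0.825
gripper_force: 0.0
```

```bash
python3 t.py; python3 c.py 9 envelopes brick cards tray ball_0_center
python3 - <<'E'
import cv2
t=cv2.imread("pics/top9.png"); s=cv2.imread("pics/scene9.png")
a=cv2.resize(t[180:380,320:520],None,fx=2,fy=2); b=cv2.resize(s[230:430,180:380],None,fx=2,fy=2)
cv2.imwrite("pics/ab9.png",cv2.hconcat([a,b]))
E
```

```text
t 31.95 lead k -121.7 z 143.2 F [-0.3  0.5  0.1]
scene pail [ 432. -280.   72.] 0.85
scene pail_pins [ 439. -279.  135.] 0.72
scene bail_grip [ 439. -298.  197.] 0.57
  tilt 1.0 r 58.0
top pail [ 442. -275.   71.] 0.61
top pail_pins [ 442. -282.  128.] 0.82
top pail_foot [ 444. -273.   75.] 0.59
top bail_grip [ 437. -298.  201.] 0.72
  tilt -5.0 r 59.0
32.45 [ 400.237585   -454.87115115  261.2877298 ] [ 0.17925175  0.55739285  0.86702328  1.66580895 -0.46080852  1.13597128
 -0.61940291]
scene pinpoint brick 0.66 [456. -25.  -0.] [302, 265]
scene pinpoint cards 0.89 [657. 295.  -1.] [415, 211]
scene pinpoint tray 0.78 [ 455. -207.    0.] [269, 317]
scene pinpoint ball_0_center 0.64 [ 465. -178.   22.] [277, 305]
top pinpoint envelopes 0.84 [ 617. -324.    1.] [435, 192]
top pinpoint brick 0.85 [458. -19.   1.] [305, 256]
top pinpoint cards 0.94 [662. 298.  -1.] [172, 165]
top pinpoint tray 0.38 [ 458. -135.   22.] [356, 257]
top pinpoint tray 0.25 [ 469. -170.   22.] [371, 252]
top pinpoint ball_0_center 0.49 [ 467. -171.   23.] [372, 253]
```

View pics/ab9.png

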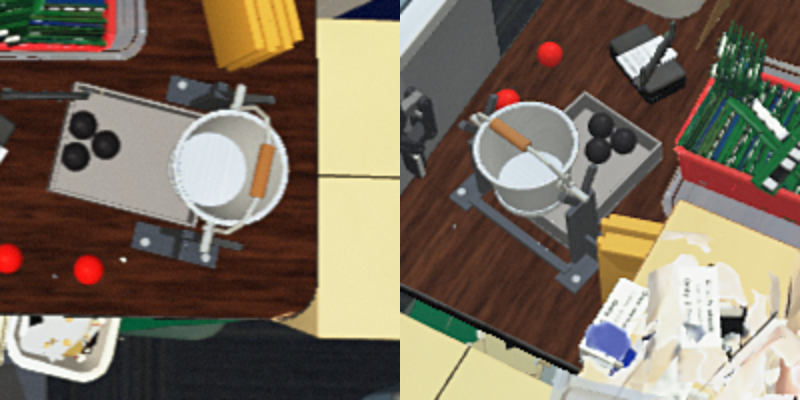

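The emptied pail hangs upright at left-crop (230,165), and the three dark balls lie in the tray at (82,125), (105,145) and (75,156). The bystanders haven't moved and the arm is clear.

```bash
python3 -c "
from cell import order; print(order.close_job())"
```

```text
the job is handed in; nothing more can be done
None
```

The job is handed in, but the hand-in call returned no verdict: the pail was hung and released with its balls, then tipped to about 95° with both fingertips bearing on it, the rear one at the bottom rim (contact inferred from force and picture). It now hangs upright and empty with all three balls in the tray, the bystanders in place and the arm clear.

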